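# Lay the tall square bottle down against its cork stop

## Robot

A 6-joint arm with a two-finger parallel gripper is mounted at the origin on the work surface. World frame = base frame: x ahead of the robot, y to its left, z up, the work surface at z = 0. Lengths are in m, angles in rad, forces in N, time in s.
With the tool pointing down it reaches from about 0.35 to 0.775 m from the base axis. Payload 5.5 kg.
Tool frame: the origin (TCP) lies on the centre line of the jaws, within the pads' length; the fingertips stand 25 mm ahead of it and the grasp point (between the pads) lies 6 mm ahead of it; z points along the fingers, y is the direction in which the jaws open and shut (so a half turn about z gives the same grasp; the last joint's range is limited). The gripper opens to 85 mm and grips with 20 to 120 N. Pads are 22 mm wide; open, the fingers measure 114 mm over their backs; the gripper's body (76 mm by 85 mm) begins 54 mm behind the grasp point. The pads swing forward as they close: fully open they stand 13 mm farther back than shut.
Start: joints at [-1.381, 0.313, 0.046, 1.304, 0, 1.431], TCP at [0.186, -0.544, 0.223] pointing down, gripper open.
Joint ranges: [-2.76, 2.76], [-0.86, 1.69], [-1.03, 1.26], [-2.2, 2.34], [-1.47, 1.5], [-3.14, 3.14]. Speed limits (rad/s): [2.57, 2.57, 3.14, 3.14, 3.14, 3.14].

## Interface

Orientations are given as a unit quaternion [x, y, z, w].
In Python, from rig import goto, move_straight, set_joints, gripper_to, wait, solve_ik, capture, calibration, IKError, hand_in, current_t, current_qpos, current_joint_velocities, current_tau, current_tcp_pos, current_eef_rot, current_force, current_ft_torque, current_finger_gap gives the robot as it stands. Calls block until the motion is done:
- goto(position, orientation): joint-space move of the TCP to a pose.
- move_straight(position, rotation=None, max_speed=0.15, stop_force=None): straight line of the TCP; rotation=None keeps the orientation; max_speed is the mean speed in m/s. With stop_force (N) it stops when the force on the tool has changed by that much, and returns True; else False.
- set_joints(angles): joint-space move.
- gripper_to(opening): finger opening in m; the grip force is fixed at half the most; returns when the fingers have stopped.
- wait(seconds).
- solve_ik(position, orientation): joint angles nearest the present ones, or None.
- capture(name): name is "scene" or "top" or "wrist"; returns the picture (384x512x3 uint8, red, green, blue); there is no depth.
- calibration(name): a dict with "fx", "fy", "cx", "cy" (pixels), "R" (3x3) and "t" (3): a world point X has camera coordinates R X + t; the wrist camera has in their place "T_tool_cam" (4x4, takes a point from camera to tool coordinates, whose origin is the TCP and whose axes are the flange's). Camera axes: x right, y down, z forward; pixel columns grow to the right and rows downward; lengths in m; the calibration is good to about 2 mm. A picture is of the moment at which its call begins: read the wrist's pose just before it. calibration takes no time and is no camera call.
A pose or a line that the arm cannot do raises IKError and nothing moves.
- hand_in(): hands the job in, once; it reports no verdict.
Readings, each from a call of its own:
- current_t(): time.
- current_qpos(): joint angles.
- current_joint_velocities(): joint speeds.
- current_tau(): joint torques, N m.
- current_tcp_pos(): TCP position.
- current_eef_rot(): TCP orientation.
- current_force(): force on the tool from outside, world axes, zero at the start.
- current_ft_torque(): the same for the moment, N m.
- current_finger_gap(): finger opening in m.
Only numpy, scipy, OpenCV 4.12 (cv2) and the standard library are available. Lean on these libraries where they do the work, as an engineer would, in place of code of your own. Each camera call takes 0.05 s, during which the arm holds its last target. There are 200 camera calls.

## Task

Open fingers on both sides of its cap, tip the tall square bottle over onto its side against the low cork-topped stop block of its wooden frame, and leave it lying there: body on the cork between the two cheeks, foot where it stood. Guide it all the way down so that it lands gently and never falls freely; only push and steady it with the fingers: do not squeeze, lift or carry it. Leave all the other things where they stand.

Things in the scene. Friction and masses are not known exactly. Their poses are not given: they have to be found in the camera images.
- bottle: Tall square white bottle with a black round cap, upright at the start, 0.2 to 0.35 kg. Body 50 x 50 mm in plan, 135 high; shoulder and neck above it; cap diameter 28, from 150 to 190 mm up (the whole height). Origin: underside centre; z towards the cap; x within about 5 degrees of the rest's x, the way to tip it. It stands on the desk inside the frame and overbalances at about 20 degrees of lean.
- bottle_foot (a point): Middle of the bottle's front lower edge (25 mm along its x from the origin, at the underside): the edge it tips over, which stays down on the desk, held by friction; it may creep back some mm.
- bottle_cap (a point): Centre of the cap's top face, 190 mm along z from the bottle's origin.
- rest: Fixed wooden frame on the desk, 112 mm wide. Origin: on the desk, within 5 mm of where the bottle's front foot edge stands; z up; x towards the stop block, the way the bottle is laid. Stop block with cork: x 92 to 118 mm, top 14 high; on it two cheeks 36 high, 76 mm between them (y +-38). 6 mm high runners at y +-51 lead back to a 6 mm high bar behind the bottle (x -80 to -66). Nothing beyond x 118.
- rest_cork (a point): Middle of the cork's top, 105 mm along the rest's x and 14 mm up. The bottle ends lying on its foot edge and the cork, cap end about 9 degrees up; shoulder and cap stick out beyond the cork, the cap's lower side then about 35 to 40 mm above the free desk and its top face at about x 184 mm.
- dropper_a: Small white dropper bottle, diameter 25, 76 high, 100 to 130 mm to one side of the rest's middle line; bystander. Origin: underside centre.
- dropper_b: Small white dropper bottle like the other, on the other side of the rest; bystander. Origin: underside centre.
- pot: Small glass paint pot, diameter 36, 36 high, behind the square bottle; bystander. Origin: underside centre.
- round_bottle: Round white bottle, diameter 56, 160 high, on the robot's right; bystander. Origin: underside centre.
- figure: Small grey figure on a 45 x 45 x 60 mm wooden block, 107 high, on the robot's right; bystander. Origin: underside centre.
- brush_jar: Glass jar of diameter 68, 85 high, with brushes up to 190 high, on the left; bystander. Origin: underside centre.
- eraser: Grey rubber block 50 x 22 x 12 mm lying on the left; bystander. Origin: underside centre.

How it is judged:
By the outcome, as a careful person would: the job done as asked, in the order asked, and still so for the second after the job is handed in, with the robot touching nothing.
It also fails if it takes over 58 s, if anything falls off the work surface, if the arm or the gripper's body presses on something with over 40 N, if the wrist force passes 120 N, or if a joint passes its speed limit or range.

## Working session

There is one attempt and no reset: what is moved stays moved. The work goes in short steps, each a Python script; the robot and the scene stay as the last script left them, time stands still between calls to the robot, and variables do not carry over. Pictures are saved under pics/ and viewed, about 8 in all and at most 12, crops included, and the job is handed in when it is done.

```bash
mkdir -p pics; ls
python3 - <<'E'
from rig import *
import cv2,numpy as np
for n in("scene","top"):
    im=capture(n); cv2.imwrite(f"pics/{n}0.png",im[:,:,::-1])
    c=calibration(n); print(n,{k:np.round(v,4).tolist() for k,v in c.items()})
print(calibration("wrist"),current_t(),current_tcp_pos(),current_eef_rot())
E
```

```text
pics
scene {'fx': 360.2937, 'fy': 360.2937, 'cx': 252.629, 'cy': 192.9816, 'R': [[0.4569, 0.8893, -0.0204], [0.4531, -0.2524, -0.855], [-0.7655, 0.3814, -0.5183]], 't': [-0.2241, -0.132, 1.5459]}
top {'fx': 396.1028, 'fy': 396.1028, 'cx': 255.1937, 'cy': 188.4642, 'R': [[-0.0108, -0.9999, 0.0078], [-0.9843, 0.0093, -0.1764], [0.1763, -0.0095, -0.9843]], 't': [-0.0275, 0.5597, 1.0802]}
{'fx': 284.4346449658464, 'fy': 284.4346449658464, 'cx': 252.11882678130115, 'cy': 194.78653205870873, 'T_tool_cam': array([[-5.50632365e-04, -9.61255130e-01, -2.75659703e-01,
         6.95806607e-02],
       [ 9.99999657e-01, -6.99740061e-04,  4.42562135e-04,
        -1.15953901e-03],
       [-6.18305260e-04, -2.75659365e-01,  9.61255186e-01,
        -1.49791017e-01],
       [ 0.00000000e+00,  0.00000000e+00,  0.00000000e+00,
         1.00000000e+00]])} 0.1 [ 0.18610924 -0.54354244  0.22247438] [ 9.86430902e-01  1.64174786e-01 -1.87721584e-05 -8.45470940e-04]
```

Run:
```python
import cv2
a=cv2.imread("pics/top0.png"); cv2.imwrite("pics/top0b.png",cv2.resize(a,(800,600),interpolation=cv2.INTER_CUBIC))
a=cv2.imread("pics/scene0.png"); cv2.imwrite("pics/scene0b.png",cv2.resize(a,(800,600),interpolation=cv2.INTER_CUBIC))
```

```text
(no output)
```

View pics/top0b.png

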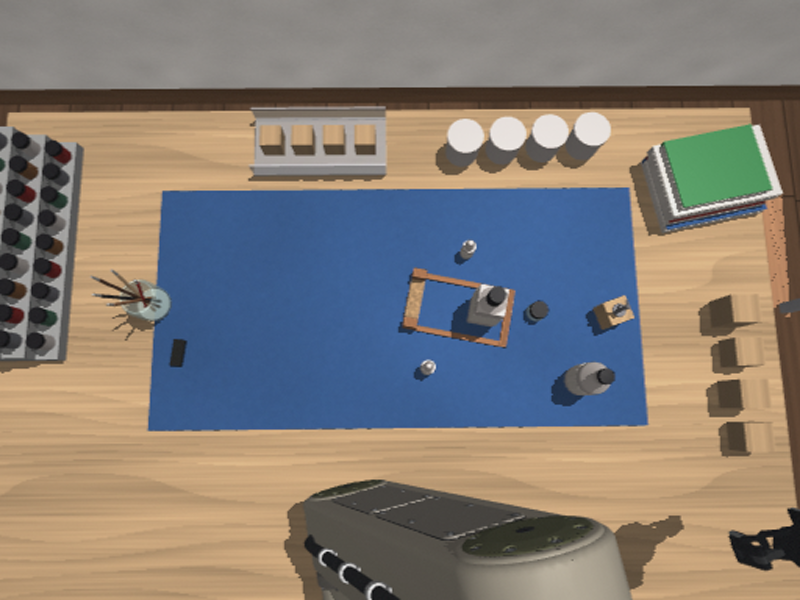

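View pics/scene0b.png

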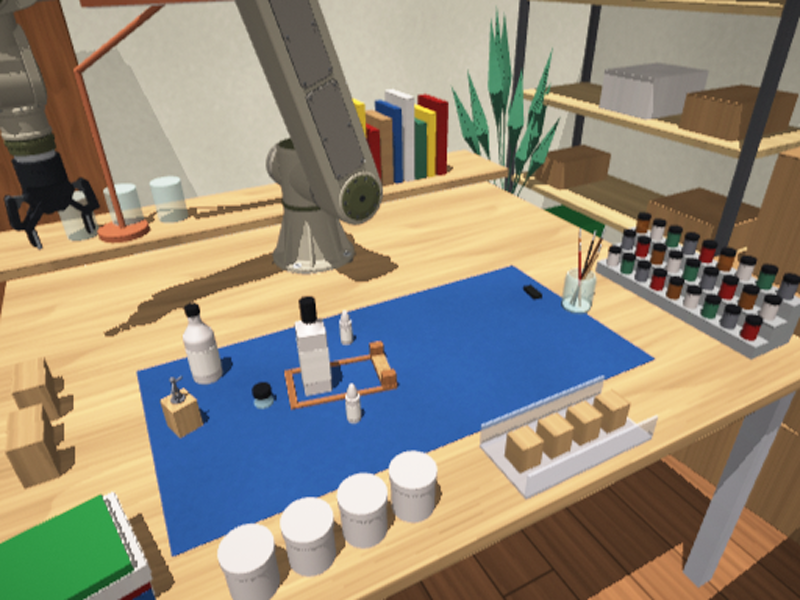

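The top view shows the frame at about (405-515, 268-347), with the cork stop at its left (world +y) end. The square bottle is at about (490, 300). The droppers are at (468, 249) and (428, 368), and the pot is at (538, 311). The scene view agrees. Next I'll take crops for exact pixels.

Run:
```python
import cv2,numpy as np
t=cv2.imread("pics/top0.png")[165:230,250:360]
s=cv2.imread("pics/scene0.png")[180:280,160:270]
a=cv2.resize(t,None,fx=7,fy=7,interpolation=cv2.INTER_NEAREST)
cv2.imwrite("pics/crop_top.png",a)
hsv=cv2.cvtColor(t,cv2.COLOR_BGR2HSV)
for p in [(256,185),(266,188),(300,178),(312,195),(317,190),(258,172)]: print(p,hsv[p[1]-165,p[0]-250])
b=cv2.resize(s,None,fx=6,fy=6,interpolation=cv2.INTER_NEAREST)
cv2.imwrite("pics/crop_scene.png",b)
```

```text
(256, 185) [108 148 150]
(266, 188) [ 15 106 192]
(300, 178) [108 152 158]
(312, 195) [ 13  18 101]
(317, 190) [135   7  75]
(258, 172) [108 150 148]
```

View pics/crop_top.png

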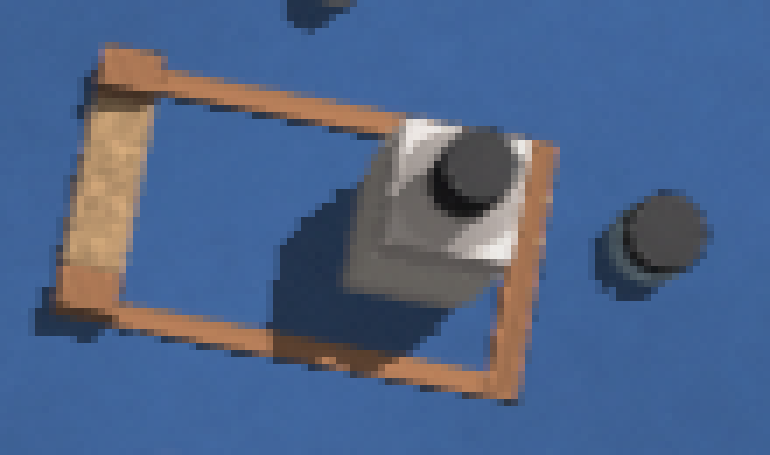

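View pics/crop_scene.png

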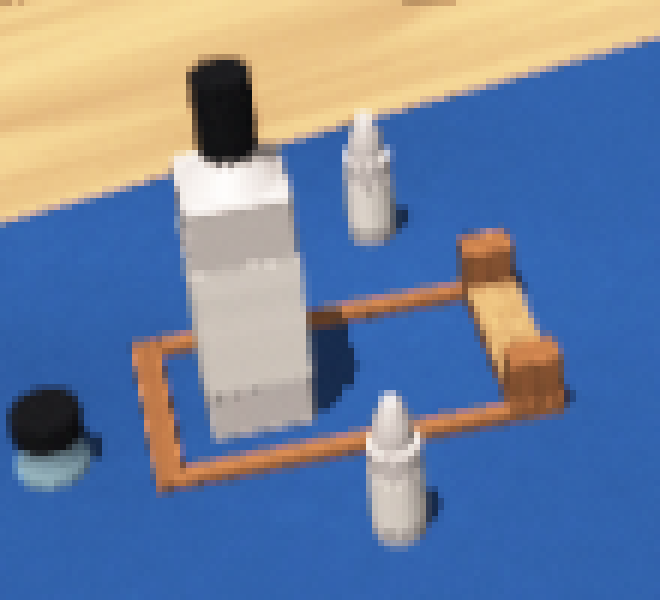

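The crops show three things: the cork quad with its two cheeks, the bottle's shoulder square (400,120)-(530,140)-(512,262)-(385,245), and the cap top at about (478,168). The body's lower corners show in the scene crop at (213,438) and (312,420).

```bash
cat > geo.py <<'E'
import numpy as np
from rig import calibration
def ray(n,px):
    c=calibration(n);R,t=np.array(c["R"]),np.array(c["t"])
    d=R.T@np.array([(px[0]-c["cx"])/c["fx"],(px[1]-c["cy"])/c["fy"],1]);return -R.T@t,d
def onz(n,px,z):
    o,d=ray(n,px);return o+d*(z-o[2])/d[2]
def T(u,v):return (250+u/7-.5,165+v/7-.5)
def S(u,v):return (160+u/6-.5,180+v/6-.5)
def tri(a,b):
    (o1,d1),(o2,d2)=ray("top",a),ray("scene",b)
    s=np.linalg.lstsq(np.c_[d1,-d2],o2-o1,rcond=None)[0];return o1+s[0]*d1,o2+s[1]*d2
E
python3 - <<'E'
from geo import *
np.set_printoptions(precision=4,suppress=True)
print("bar",[onz("top",T(*p),.006) for p in[(559,148),(519,400)]],[onz("scene",S(*p),.006) for p in[(133,345),(160,488)]])
print("cork T",[onz("top",T(*p),.014) for p in[(97,97),(155,100),(122,272),(62,265)]])
print("cork S",[onz("scene",S(*p),.014) for p in[(468,292),(512,281),(545,338),(508,368)]])
b=[onz("top",T(*p),.135) for p in[(400,120),(530,140),(512,262),(385,245)]]
print("body",b,np.mean(b,0))
print("cap top",onz("top",T(478,168),.19),onz("scene",S(219,68),.19),tri(T(478,168),S(219,68)))
print("foot S",[onz("scene",S(*p),0) for p in[(213,438),(313,420)]])
print("pot",onz("top",T(668,232),.036),"drop",onz("top",(468/1.5625-.5,246/1.5625-.5),.076),onz("top",(428/1.5625-.5,365/1.5625-.5),.076))
E
```

```text
bar [array([ 0.5737, -0.2543,  0.006 ]), array([ 0.4667, -0.2328,  0.006 ])] [array([ 0.469 , -0.2315,  0.006 ]), array([ 0.5785, -0.2533,  0.006 ])]
cork T [array([ 0.5959, -0.0581,  0.014 ]), array([ 0.5944, -0.0826,  0.014 ]), array([ 0.5212, -0.0674,  0.014 ]), array([ 0.5244, -0.0424,  0.014 ])]
cork S [array([ 0.5202, -0.0676,  0.014 ]), array([ 0.5226, -0.0435,  0.014 ]), array([ 0.5734, -0.0501,  0.014 ]), array([ 0.5858, -0.0767,  0.014 ])]
body [array([ 0.5612, -0.1687,  0.135 ]), array([ 0.553 , -0.2176,  0.135 ]), array([ 0.5066, -0.2089,  0.135 ]), array([ 0.5135, -0.1615,  0.135 ])] [ 0.5336 -0.1891  0.135 ]
cap top [ 0.5327 -0.1881  0.19  ] [ 0.5321 -0.1882  0.19  ] (array([ 0.5327, -0.1881,  0.1902]), array([ 0.5326, -0.1883,  0.1903]))
foot S [array([ 0.5497, -0.2179,  0.    ]), array([ 0.5604, -0.1705,  0.    ])]
pot [ 0.5325 -0.2916  0.036 ] drop [ 0.6441 -0.1579  0.076 ] [ 0.4303 -0.0814  0.076 ]
```

The two views agree. The rest origin is about (0.5375, -0.1645) with its x at 78.5°. The bottle's yaw is about 80° and its foot is at about (0.537, -0.164). Next I'll check that the arm can follow the arc with the jaws along the tip direction.

```bash
cat >> geo.py <<'E'
from scipy.spatial.transform import Rotation as Ro
PSI=np.deg2rad(80.0); F=np.array([.5371,-.1641,0])
X=np.array([np.cos(PSI),np.sin(PSI),0]);Z=np.array([0,0,1.])
def quat(ph,s):
    a=np.sin(ph)*X+np.cos(ph)*Z; b=np.cos(ph)*X-np.sin(ph)*Z
    return Ro.from_matrix(np.c_[np.cross(s*b,-a),s*b,-a]).as_quat()
def pt(th,h,off=0.):   # point on bottle axis at height h, off along bottle x, at lean th
    return F+h*(np.sin(th)*X+np.cos(th)*Z)+(off-.025)*(np.cos(th)*X-np.sin(th)*Z)
def pose(thd,phd=None,h=.188,off=0.,s=1,lead=.018):
    """tool centre line passes the cap point (h-lead) at lean th; tool tilt ph"""
    th=np.deg2rad(thd);ph=th if phd is None else np.deg2rad(phd)
    return pt(th,h-lead,off)+lead*(np.sin(ph)*X+np.cos(ph)*Z),quat(ph,s)
E
python3 - <<'E'
from geo import *
from rig import *
for s in(1,-1):
  for th,ph in[(0,0),(0,-5),(20,20),(40,40),(55,55),(65,65),(70,70),(81,60),(81,70),(81,81)]:
    p,q=pose(th,ph,s=s); j=solve_ik(p,q); print(s,th,ph,np.round(p,3),None if j is None else np.round(j,2))
E
```

```text
1 0 0 [ 0.533 -0.189  0.188] [-0.48  0.31 -0.05  1.21  0.   -0.31]
1 0 -5 [ 0.532 -0.19   0.188] [-0.53  0.33 -0.03  1.25  0.08 -0.36]
1 20 20 [ 0.544 -0.124  0.185] [-0.18  0.31 -0.1   1.16 -0.35 -0.  ]
1 40 40 [ 0.555 -0.064  0.16 ] [ 0.09  0.49 -0.03  1.26 -0.67  0.34]
1 55 55 [ 0.561 -0.027  0.128] [ 0.23  0.72  0.1   1.46 -0.85  0.64]
1 65 65 [ 0.565 -0.007  0.102] [ 0.29  0.91  0.23  1.65 -0.94  0.87]
1 70 70 [0.566 0.001 0.088] [ 0.32  1.02  0.3   1.77 -0.98  1.  ]
1 81 60 [0.568 0.013 0.06 ] [ 0.3   0.91  0.2   1.53 -0.88  0.8 ]
1 81 70 [0.569 0.014 0.057] [ 0.33  1.07  0.33  1.76 -0.96  1.02]
1 81 81 [0.569 0.015 0.054] [ 0.35  1.26  0.49  2.06 -1.02  1.31]
-1 0 0 [ 0.533 -0.189  0.188] [-0.48  0.31 -0.05  1.21  0.    2.83]
-1 0 -5 [ 0.532 -0.19   0.188] [-0.53  0.33 -0.03  1.25  0.08  2.78]
-1 20 20 [ 0.544 -0.124  0.185] [-0.18  0.31 -0.1   1.16 -0.35  3.14]
-1 40 40 [ 0.555 -0.064  0.16 ] [ 0.09  0.49 -0.03  1.26 -0.67 -2.81]
-1 55 55 [ 0.561 -0.027  0.128] [ 0.23  0.72  0.1   1.46 -0.85 -2.5 ]
-1 65 65 [ 0.565 -0.007  0.102] [ 0.29  0.91  0.23  1.65 -0.94 -2.27]
-1 70 70 [0.566 0.001 0.088] [ 0.32  1.02  0.3   1.77 -0.98 -2.14]
-1 81 60 [0.568 0.013 0.06 ] [ 0.3   0.91  0.2   1.53 -0.88 -2.34]
-1 81 70 [0.569 0.014 0.057] [ 0.33  1.07  0.33  1.76 -0.96 -2.12]
-1 81 81 [0.569 0.015 0.054] [ 0.35  1.26  0.49  2.06 -1.02 -1.83]
```

s=1 works throughout with small joint changes. I'll go up and over, set the gap, hover above the cap and check the position with the wrist camera.

Run:
```python
from geo import *
from rig import *
import cv2
p0=np.array(current_tcp_pos()); move_straight(p0+[0,0,.11],max_speed=.2)
p,q=pose(0); goto(p+np.array([0,0,.10]),q); gripper_to(.048)
wait(.3)
P=np.array(current_tcp_pos());Q=Ro.from_quat(current_eef_rot()).as_matrix()
im=capture("wrist"); cv2.imwrite("pics/w1.png",im[:,:,::-1])
print(current_t(),P,p,current_finger_gap(),current_force())
```

```text
3.4083 [ 0.532782   -0.18866032  0.28800484] [ 0.5327588  -0.18872019  0.188     ] 0.048280315360127044 [ 0.24168568 -0.32439174 -0.25085852]
```

View pics/w1.png

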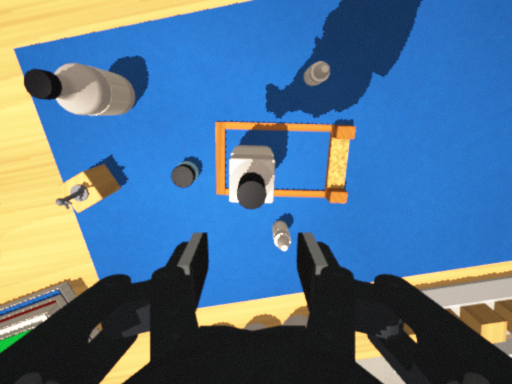

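The wrist view shows the cap top at about (251,188), between the fingers at columns 205 and 300. The bar's outer edge is at column 216, and the cork spans columns 329-349 and rows 138-192.

Run:
```python
from geo import *
from rig import *
import cv2
c=calibration("wrist");M=np.eye(4);M[:3,:3]=Ro.from_quat(current_eef_rot()).as_matrix();M[:3,3]=current_tcp_pos()
W=M@c["T_tool_cam"]
def on(u,v,z):
    d=W[:3,:3]@[(u-c["cx"])/c["fx"],(v-c["cy"])/c["fy"],1];o=W[:3,3];return (o+d*(z-o[2])/d[2])[:2]
im=cv2.imread("pics/w1.png");g=im.max(2)
m=(g<75).astype(np.uint8);n,l,st,ce=cv2.connectedComponentsWithStats(m)
for i in range(1,n):
    if st[i][4]>60 and st[i][1]<215: print(st[i],ce[i].round(1),on(*ce[i],.19))
hsv=cv2.cvtColor(im,cv2.COLOR_BGR2HSV)
k=((hsv[...,0]<30)&(hsv[...,1]>80)).astype(np.uint8);k[:, :205]=0;k[:,365:]=0;k[:110]=0;k[210:]=0
cn=max(cv2.findContours(k,0,2)[0],key=cv2.contourArea);r=cv2.boundingRect(cn)
print("frame bbox",r)
for p in[(216,122),(216,194)]: print("bar",on(*p,.006))
for p in[(333,139),(350,139),(346,191),(328,189)]: print("cork",on(*p,.014))
```

```text
[ 25  70  37  29 872] [42.6 84.1] [ 0.41099728 -0.33997193]
[180 164  15  16  66] [189.2 169.1] [ 0.50032049 -0.23873855]
[238 173  28  35 417] [254.8 186.6] [ 0.52611045 -0.18435188]
frame bbox (216, 122, 140, 81)
bar [ 0.46639819 -0.23031211]
bar [ 0.57420648 -0.25330418]
cork [ 0.5198886  -0.06525946]
cork [ 0.52423055 -0.04069572]
cork [ 0.60236607 -0.05313236]
cork [ 0.59434141 -0.08018157]
```

The wrist estimate of the cap agrees with (0.533, -0.188) to about 2 mm. Next I'll descend, narrow the gap to 36 mm without touching, and start tipping.

```bash
cat > tip.py <<'E'
from geo import *
from rig import *
np.set_printoptions(precision=3,suppress=True)
def phi(th): return th if th<40 else 40+(th-40)*30/41.5
def step(th,v=.035,sf=None,**k):
    p,q=pose(th,phi(th),**k); r=move_straight(p,q,max_speed=v,stop_force=sf)
    print(th,r,np.array(current_force()),round(current_t(),2)); return r
E
python3 - <<'E'
from tip import *
import cv2
p,q=pose(0); print(move_straight(p,q,max_speed=.08,stop_force=4),current_force())
gripper_to(.036);wait(.2);print(current_force(),current_finger_gap())
for th in(4,8,12,16): step(th,sf=8)
for n in("scene",):
    cv2.imwrite("pics/a1.png",cv2.resize(capture(n)[150:300,130:330,::-1],None,fx=3.5,fy=3.5))
E
```

```text
False [-0.047  0.421  1.612]
[-0.101  0.356  0.224] 0.03606584549569007
4 False [-0.68   0.085 -0.387] 5.81
8 False [-0.155  0.018  0.138] 6.33
12 False [ 0.083 -0.057  0.148] 6.86
16 False [ 0.68  -0.473  0.905] 7.38
```

View pics/a1.png

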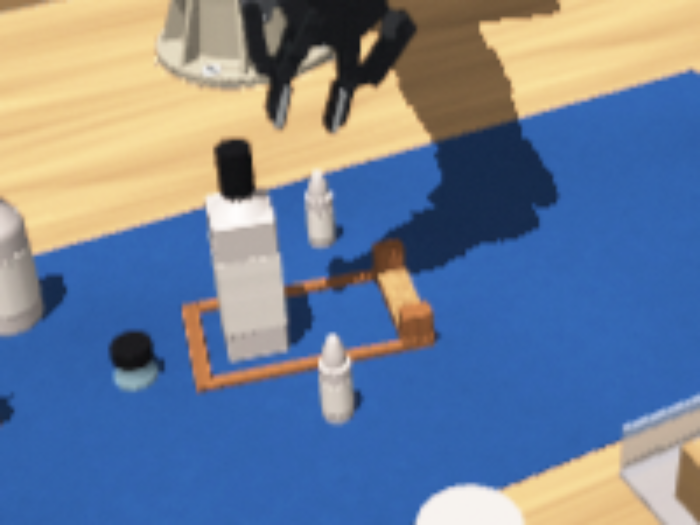

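The bottle is still upright and the fingertips appear above and beyond the cap, so they did not engage it. I'll check the tool pose.

Run:
```python
from tip import *
print(np.array(current_tcp_pos()),pose(16)[0],current_eef_rot(),pose(16)[1],np.array(current_qpos()),current_finger_gap())
import cv2
c=calibration("scene")
for p in [np.array(current_tcp_pos()), np.array(current_tcp_pos())-.025*(np.sin(.28)*X+np.cos(.28)*Z)]:
    k=np.array(c["R"])@p+c["t"];print("scene px",k[0]/k[2]*c["fx"]+c["cx"],k[1]/k[2]*c["fy"]+c["cy"])
```

```text
[ 0.542 -0.137  0.188] [ 0.542 -0.137  0.188] [ 0.086  0.987 -0.139 -0.012] [ 0.086  0.986 -0.139 -0.012] [-0.239  0.296 -0.096  1.161 -0.279 -0.067] 0.03578634189355632
scene px 215.20403713181386 188.47395547304433
scene px 213.39268015483444 196.40734744489762
```

Run:
```python
from tip import *
import cv2
c=calibration("scene")
def pr(p):
    k=np.array(c["R"])@p+c["t"];return np.round([k[0]/k[2]*c["fx"]+c["cx"],k[1]/k[2]*c["fy"]+c["cy"]],1)
R0=Ro.from_quat([.98643,.164175,-1.9e-5,-8.5e-4]).as_matrix();P0=np.array([.18611,-.54354,.22247])
R1=Ro.from_quat(current_eef_rot()).as_matrix();P1=np.array(current_tcp_pos())
for L in(.025,.012,0,-.01,-.02):
    print(L,"start",[pr(P0+R0@[0,s*.0425,L]) for s in(-1,1)],"now",[(pr(P1+R1@[0,s*.018,L])-[130,150])*3.5 for s in(-1,1)])
a=cv2.imread("pics/scene0.png")[110:170,0:90]; b=capture("scene")[150:210,170:260,::-1]
cv2.imwrite("pics/b.png",cv2.resize(np.vstack([a,b]),None,fx=5,fy=5,interpolation=cv2.INTER_NEAREST))
```

```text
0.025 start [array([ 60.5, 162.2]), array([ 31.4, 171.8])] now [array([269.85, 161.  ]), array([313.95, 164.15])]
0.012 start [array([ 59.3, 158.4]), array([ 29.9, 167.9])] now [array([273. , 146.3]), array([317.1, 149.8])]
0 start [array([ 58.1, 154.9]), array([ 28.5, 164.2])] now [array([275.8, 133. ]), array([320.25, 136.5 ])]
-0.01 start [array([ 57.1, 151.9]), array([ 27.3, 161.2])] now [array([278.25, 121.45]), array([323.05, 125.3 ])]
-0.02 start [array([ 56.1, 148.9]), array([ 26.1, 158.1])] now [array([280.7, 109.9]), array([325.5, 114.1])]
```

View pics/b.png

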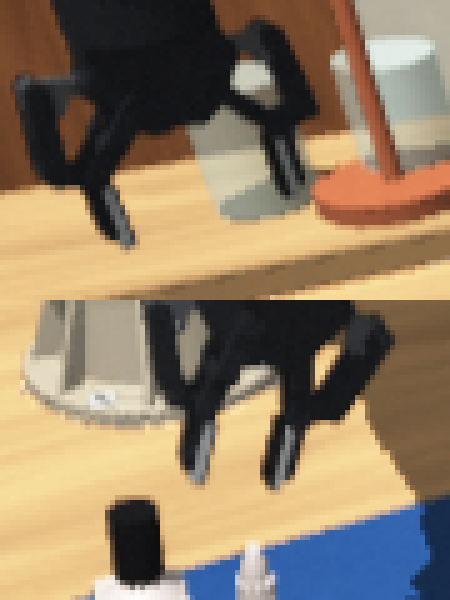

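The pictures show the fingertips about 6 mm behind the reported TCP at this gap, not 20-25 mm ahead. They swept over the cap, and the bottle was not touched or moved. I'll go back, re-centre and descend about 30 mm deeper by the measured geometry, then check.

Run:
```python
from tip import *
import cv2
p,q=pose(16);move_straight(p+np.array([0,0,.05]),q,max_speed=.1)
p,q=pose(0); move_straight(p+np.array([0,0,.05]),q,max_speed=.1)
gripper_to(.048);wait(.2);print(current_force())
print(move_straight(p-np.array([0,0,.028]),q,max_speed=.06,stop_force=4),np.array(current_force()),np.array(current_tcp_pos()))
wait(.3);print(np.array(current_force()))
gripper_to(.036);wait(.3);print(np.array(current_force()),current_t())
cv2.imwrite("pics/c.png",cv2.resize(capture("scene")[160:270,150:270,::-1],None,fx=5,fy=5,interpolation=cv2.INTER_NEAREST))
```

```text
[-0.487 -0.534  0.447]
False [ 0.072 -0.058  0.929] [ 0.533 -0.189  0.16 ]
[-0.031  0.157 -0.539]
[-0.246  0.665 -0.708] 11.6083
```

View pics/c.png

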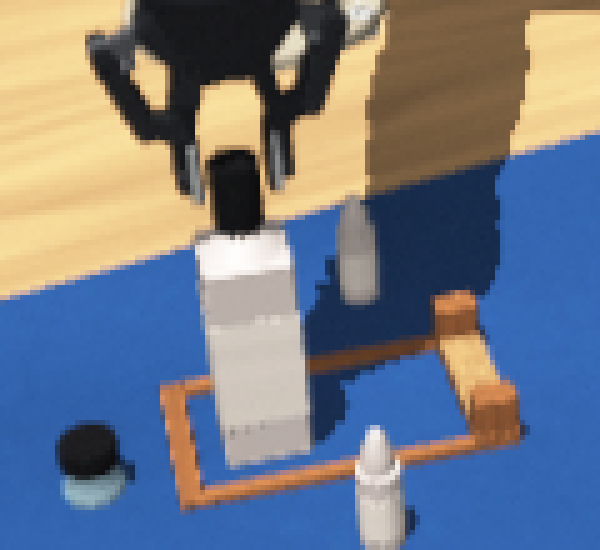

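The fingers now flank the cap, with tips about 20 mm below its top and clear on both sides, and the bottle has not moved. I'll go 6 mm deeper and tip.

```bash
sed -i 's/h=.188,off=0.,s=1,lead=.018/h=.154,off=0.,s=1,lead=-.021/' geo.py; sed -i 's/\*30\/41.5/*26\/41.5/' tip.py
python3 - <<'E'
from tip import *
import cv2
for th in range(0,82,9):
    p,q=pose(th,phi(th)); assert solve_ik(p,q) is not None
p,q=pose(0); print(move_straight(p,q,max_speed=.05,stop_force=4),np.array(current_force()))
for th in(4,8,12,16,20,24,29): 
    if step(th,sf=8): break
wait(.3);print(np.array(current_force()),current_t())
cv2.imwrite("pics/d.png",cv2.resize(capture("scene")[160:270,150:270,::-1],None,fx=5,fy=5,interpolation=cv2.INTER_NEAREST))
E
```

```text
False [ 0.853 -0.687  0.116]
4 False [-0.232 -1.027 -0.814] 12.38
8 False [-0.025 -1.047 -0.326] 12.84
12 False [-0.262  0.073 -0.312] 13.3
16 False [ 0.036  0.539 -0.474] 13.76
20 False [ 0.403 -0.663  0.194] 14.22
24 False [ 0.302 -0.404 -0.049] 14.68
29 False [-0.385  0.204 -0.747] 15.22
[ 0.646 -0.403  0.395] 15.5167
```

View pics/d.png

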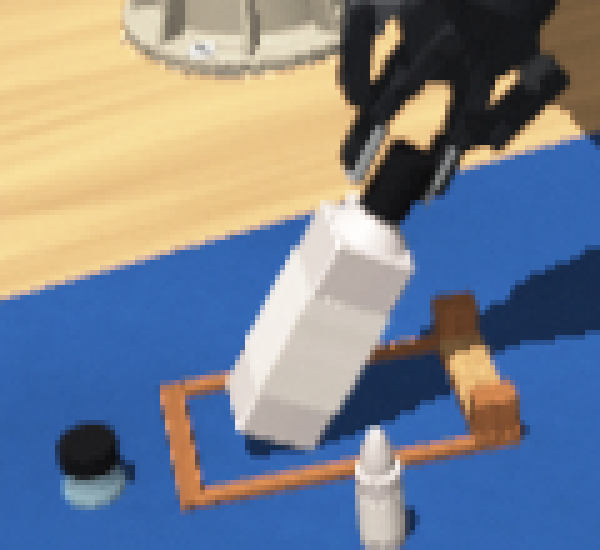

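The bottle is leaning about 30° on its front foot edge, steadied by the front finger. I'll continue down.

Run:
```python
from tip import *
import cv2
for th in(34,39,44,49,54,59,64,69): 
    if step(th,sf=12): raise SystemExit
for th in(72,75,77,79,81):
    if step(th,v=.018,sf=8): break
wait(.3);print(np.array(current_force()),current_t(),np.array(current_tcp_pos()))
cv2.imwrite("pics/e.png",cv2.resize(capture("scene")[160:270,150:270,::-1],None,fx=5,fy=5,interpolation=cv2.INTER_NEAREST))
```

```text
34 False [-0.318 -0.452 -0.331] 16.11
39 False [ 0.129  0.957 -0.838] 16.65
44 False [-0.332 -0.419 -0.452] 17.21
49 False [-0.523 -0.14   0.089] 17.77
54 False [ 0.657  0.229 -0.821] 18.32
59 False [-0.803 -0.101 -0.154] 18.88
64 False [-0.667  0.864 -1.1  ] 19.44
69 False [-0.406  0.445 -1.039] 20.0
72 False [ 0.067 -0.678 -1.115] 20.62
75 False [ 1.171 -1.204 -0.93 ] 21.25
77 False [-0.572 -0.01  -1.163] 21.72
79 False [ 0.083 -0.503 -1.69 ] 22.18
81 False [-0.374 -0.925 -0.865] 22.65
[-0.081 -0.139 -0.38 ] 22.95 [ 0.563 -0.017  0.044]
```

View pics/e.png

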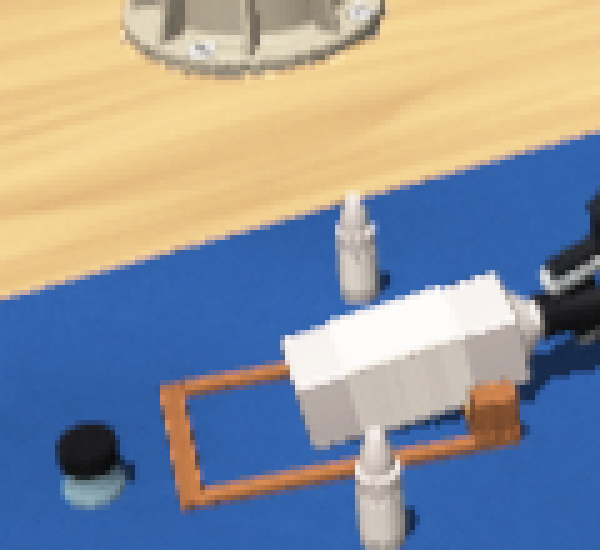

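The bottle lies between the cheeks with its foot corner unmoved at (318,448). I'll confirm the load has left the front finger, then ease off, open slightly and withdraw along the bottle's axis.

Run:
```python
from tip import *
import cv2
def favg():
    a=[]
    for _ in range(25): a.append(current_force()); wait(.02)
    return np.mean(a,0)
print("load",favg())
P=np.array(current_tcp_pos())
print(move_straight(P-[0,0,.002],max_speed=.01,stop_force=3),favg())
gripper_to(.046); print(favg(),current_finger_gap())
a=np.sin(np.deg2rad(81))*X+np.cos(np.deg2rad(81))*Z
P=np.array(current_tcp_pos())
print(move_straight(P+.025*a,max_speed=.04,stop_force=4),np.array(current_force()))
print(move_straight(P+.075*a+[0,0,.02],max_speed=.1,stop_force=8),np.array(current_force()))
P=np.array(current_tcp_pos())
move_straight(P+.05*X+np.array([0,0,.18]),max_speed=.2)
wait(.3);print(favg(),current_t())
sc=cv2.resize(capture("scene")[160:270,150:270,::-1],None,fx=3.3,fy=4,interpolation=cv2.INTER_CUBIC)
tp=cv2.resize(capture("top")[150:250,250:360,::-1],None,fx=3.6,fy=4.4,interpolation=cv2.INTER_CUBIC)
tp=capture("top")[160:234,250:360,::-1]; tp=cv2.resize(tp,None,fx=3.6,fy=3.6,interpolation=cv2.INTER_NEAREST)
sc=cv2.resize(capture("scene")[160:270,150:270,::-1],(396,363),interpolation=cv2.INTER_NEAREST)
h=max(tp.shape[0],sc.shape[0]);o=np.zeros((h,tp.shape[1]+sc.shape[1],3),np.uint8)
o[:tp.shape[0],:tp.shape[1]]=tp;o[:sc.shape[0],tp.shape[1]:]=sc;cv2.imwrite("pics/f.png",o);print(tp.shape,sc.shape)
```

```text
load [-0.159 -0.122 -0.317]
False [0.192 0.582 1.744]
[-0.093  0.126  0.077] 0.04588696250149205
False [-0.087  0.135 -0.111]
False [ 0.13  -0.159 -0.351]
[0.011 0.008 0.124] 28.1417
(266, 396, 3) (363, 396, 3)
```

View pics/f.png

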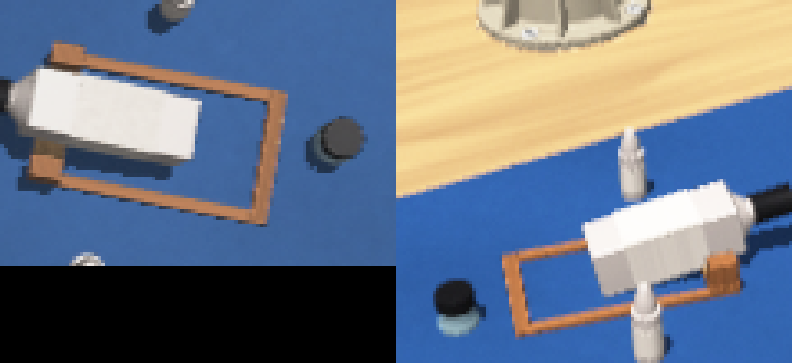

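The bottle lies on the cork between the cheeks, the fingers are clear, and the droppers and pot are unmoved. I'll do a quick numeric check of the foot and bystanders, then hand in.

Run:
```python
from tip import *
import cv2
# upper rear edge of the lying bottle (back lower edge of the base), expected at pt(81deg,0,-.025)
m=(onz("top",(250+201/3.6-.5,160+100/3.6-.5),.049)+onz("top",(250+193/3.6-.5,160+158/3.6-.5),.049))/2
print("base upper edge",m,"expected",pt(np.deg2rad(81),0,-.025))
d=cv2.absdiff(capture("top")[:,:,::-1].copy(),cv2.imread("pics/top0.png")).max(2)>40
for n,(u,v) in dict(pot=(345,198),drA=(299,158),drB=(273,234),round=(376,242),fig=(392,200),jar=(90,190),eraser=(114,226)).items(): print(n,d[v-8:v+8,u-8:u+8].sum())
hand_in()
```

```text
base upper edge [ 0.538 -0.173  0.049] expected [ 0.536 -0.172  0.049]
pot 0
drA 0
drB 0
round 0
fig 0
jar 127
eraser 88
the job is handed in; nothing more can be done
```

The bottle is lying on its side on the cork, between the two cheeks, and the job is handed in. I tipped it with open fingers 36 mm apart around the 28 mm cap. The rear finger pushed it past balance, and the front finger carried its weight down to the cork. I then opened the fingers a little and withdrew along the bottle's axis. This took about 28 s of the 58 s.

**Last checks:**
- **Foot:** the upper edge of the base is within about 2 mm of where it should be, so the foot stayed put.
- **Forces:** the printed wrist readings stayed under 2 N throughout, and the final average was about 0 with the fingers clear.
- **Bystanders:** before and after pictures show no change at the pot, both droppers, the round bottle or the figure.

**What failed or disagreed:**
- **Missed first attempt:** the first tipping sweep passed over the cap without touching it. In the pictures the fingertips were about 6 mm behind the reported TCP, not 25 mm ahead as described. I went about 30 mm deeper and repeated it.
- **Jar and eraser not confirmed:** the before and after comparison did show changed pixels near the brush jar and the eraser. The arm was parked closer to that side by then, so I think it was the arm or its shadow. I did not look at that picture to confirm it, and I never moved the arm to touch them.

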